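# Clear the break-off bed and lift out the catch tray

## Task

Pick up the brush and sweep the three white ceramic offcuts off the break-off bed into the blue catch tray at its open edge, without touching the offcuts with the fingers, then stand the brush back on the bench on its bristles. Then take the tray by its bar and lift it straight up, level, with all three offcuts in it, and finish while still holding it steady and level at least 10 cm above the bench.

Things in the scene. Friction and masses are not known exactly. Their poses are not given: they have to be found in the camera images.
- bed: break-off bed, a fixed dark steel plate on a grey foot: 130 mm long (its x), 116 mm wide (its y), smooth flat top 45 mm above the bench, with an aluminium fence along each long side (8 mm thick, 12 mm high above the plate, 100 mm clear between them). Origin at bench level under the middle of the open front edge; the plate runs from x = 0 to x = +130 mm; both ends are open; its -x points over the tray, so sweep along -x. z up
- tray: loose blue catch tray, 110 mm (its x) by 130 mm (its y), walls 4 mm thick and 38 mm high, floor 4 mm thick, 0.21 to 0.42 kg empty. It stands on the bench in front of the bed's open edge, axes parallel to the bed's, centre 58 mm from that edge (3 mm gap). Origin at the centre of its underside, z up. Over its middle a black carrying bar runs along y on two aluminium uprights (at the tray's sides, y = +-67 mm)
- tray_bar (a point): middle of the tray's carrying bar, 96 mm above the tray's underside; the bar is 14 mm thick (along the tray's x, grip it across this), 16 mm high and 130 mm long along y; 47 mm free beneath it down to wall height
- brush: loose wooden block brush standing on its stiff (rigid) black bristles, 0.12 kg: bristle block 24 mm (its x) by 80 mm (its y) by 28 mm high, wooden back 30 x 84 x 14 mm above it, and a wooden grip rib on top, 74 mm high in all. Origin at the middle of the bristles' underside, z up. The broad faces (+x and -x) sweep
- brush_grip (a point): grip point in the brush's rib, 60 mm above the bristles' underside; the rib is 18 mm thick (brush x, grip it across this), 66 mm long (brush y), and reaches from 42 to 74 mm above the underside
- offcut_1: white ceramic offcut, a chunky piece about 18 x 15 x 14 mm, 14 g; origin at the middle of its underside as it starts, lying on the bed
- offcut_2: white ceramic offcut, a chunky piece about 18 x 15 x 14 mm, 14 g; origin at the middle of its underside as it starts, lying on the bed
- offcut_3: white ceramic offcut, a chunky piece about 18 x 15 x 14 mm, 14 g; origin at the middle of its underside as it starts, lying on the bed
Not all that is in view belongs to the job. Leave any green look-alike of the brush alone.

How it is judged:
On the way, in this order (a step that is already met when the one before it is completed fails the run):
1. all three offcuts lie in the tray, swept with the brush in hand while the tray stands on the bench (x of offcut_1 in the frame of tray between -0.053 and 0.053 m and y of offcut_1 in the frame of tray between -0.063 and 0.063 m and z of offcut_1 in the frame of tray between -0.005 and 0.036 m and x of offcut_2 in the frame of tray between -0.053 and 0.053 m and y of offcut_2 in the frame of tray between -0.063 and 0.063 m and z of offcut_2 in the frame of tray between -0.005 and 0.036 m and x of offcut_3 in the frame of tray between -0.053 and 0.053 m and y of offcut_3 in the frame of tray between -0.063 and 0.063 m and z of offcut_3 in the frame of tray between -0.005 and 0.036 m and height (world z) of tray below 0.01 m and contact force between the fingers and brush above 0.5 N), for 0.1 s.
2. the brush stands on its bristles on the bench, let go, the tray still standing with the offcuts in it (x of offcut_1 in the frame of tray between -0.053 and 0.053 m and y of offcut_1 in the frame of tray between -0.063 and 0.063 m and z of offcut_1 in the frame of tray between -0.005 and 0.036 m and x of offcut_2 in the frame of tray between -0.053 and 0.053 m and y of offcut_2 in the frame of tray between -0.063 and 0.063 m and z of offcut_2 in the frame of tray between -0.005 and 0.036 m and x of offcut_3 in the frame of tray between -0.053 and 0.053 m and y of offcut_3 in the frame of tray between -0.063 and 0.063 m and z of offcut_3 in the frame of tray between -0.005 and 0.036 m and height (world z) of brush below 0.008 m and angle between brush's own z axis and vertical below 0.15 rad and contact force between the fingers and brush below 0.1 N and height (world z) of tray below 0.01 m), for 0.2 s.
At the end, for the whole second after the job is handed in: Tray held by the fingers, underside 95 mm or more above the bench, level within 0.12 rad, still (0.02 m/s, 0.4 rad/s), clear of bed and brush, all three offcuts within its walls; brush let go, on its bristles on the bench, upright within 0.15 rad (x of offcut_1 in the frame of tray between -0.053 and 0.053 m and y of offcut_1 in the frame of tray between -0.063 and 0.063 m and z of offcut_1 in the frame of tray between -0.005 and 0.036 m and x of offcut_2 in the frame of tray between -0.053 and 0.053 m and y of offcut_2 in the frame of tray between -0.063 and 0.063 m and z of offcut_2 in the frame of tray between -0.005 and 0.036 m and x of offcut_3 in the frame of tray between -0.053 and 0.053 m and y of offcut_3 in the frame of tray between -0.063 and 0.063 m and z of offcut_3 in the frame of tray between -0.005 and 0.036 m and height (world z) of brush below 0.008 m and angle between brush's own z axis and vertical below 0.15 rad and contact force between each of the fingers, tray and brush below 0.1 N and height (world z) of tray above 0.095 m and angle between tray's own z axis and vertical below 0.12 rad and linear speed of tray below 0.02 m/s and angular speed of tray below 0.4 rad/s and contact force between the fingers and tray above 0.5 N and contact force between tray and bed below 0.1 N); the arm keeps its last pose, push and grip.
It fails at once if the fingers or arm touch an offcut (contact force between any of the fingers, the arm and offcut_1 above 0.3 N or contact force between any of the fingers, the arm and offcut_2 above 0.3 N or contact force between any of the fingers, the arm and offcut_3 above 0.3 N).
It fails at once if the tray is tipped by more than 0.35 rad (angle between tray's own z axis and vertical above 0.35 rad).
It also fails if it takes over 58 s, if anything falls off the work surface, if the arm or the gripper's body presses on something with over 40 N, if the wrist force passes 120 N, or if a joint passes its speed limit or range.

## Robot

A 6-joint arm with a two-finger parallel gripper is mounted at the origin on a cart in front of the work surface, level with it; the furniture and walls round the work are solid. World frame = base frame: x ahead of the robot, y to its left, z up, the work surface at z = 0. Lengths are in m, angles in rad, forces in N, time in s.
With the tool pointing down it reaches from about 0.35 to 0.975 m from the base axis. Payload 4.9 kg.
Tool frame: the origin (TCP) lies between the finger pads; the fingertips stand 19 mm ahead of it and the grasp point (between the pads) is the TCP; z points along the fingers, y is the direction in which the jaws open and shut (so a half turn about z gives the same grasp; the last joint's range is limited). The gripper opens to 85 mm and grips with 20 to 120 N. Pads are 22 mm wide; open, the fingers measure 114 mm over their backs; the gripper's body (76 mm by 85 mm) begins 54 mm behind the grasp point. The pads swing forward as they close: fully open they stand 13 mm farther back than shut.
Start: joints at [-1.429, 0.053, 1.613, -0, 1.476, -0.119], TCP at [0.161, -0.604, 0.25] pointing down, gripper open.
Joint ranges: [-3.01, 3.01], [-1.01, 2.22], [0.06, 2.58], [-1.02, 4.17], [0.09, 2.62], [-3.14, 3.14]. Speed limits (rad/s): [2.57, 2.57, 3.14, 3.14, 3.14, 3.14].

## Interface

Orientations are given as a unit quaternion [w, x, y, z].
In Python, from plant import state, grab_frame, calibration, job_done gives the robot as it stands. The module is installed in compiled form; this text tells all that it offers.
- The arm moves only by the tool servo_tool, never from a script. Its argument "deltas" is a list that holds one entry, the list of rows, each a list of 5 numbers: the finger opening in mm, from 0 to 85.4, then the shift along the world's x, y, z in mm, then the turn about the world's z in units of 6 degrees (1.0 is 6 degrees). A call has 1 to 5 rows; each row is the pose to reach, as a shift and turn from the pose commanded when the call began; what a row does not reach only later rows make up. A row lasts 1/8 s, in which the tool goes at most 62.5 mm and 10.7 degrees, less where a joint would pass 70% of its speed; a pose out of reach is approached as far as the arm can. A call with a gripper value outside its range is refused whole. The fingers move at their own pace and stop on an object; the grip force is fixed at half the most. Time passes only in rows, so rows that repeat a pose let the fingers close. It gives the time, the measured TCP pose, the force and the opening at its end, in the units of the state.
- state(): the state, without advancing time (a new reading comes with each control period).
- grab_frame(name): name is "scene" or "top" or "wrist"; returns the picture (400x640x3 uint8, red, green, blue); there is no depth.
- calibration(name): a dict with "intrinsics" (3x3 intrinsics, pixels), "world_from_camera" (4x4, takes a point from camera to world coordinates). Camera axes: x right, y down, z forward; pixel columns grow to the right and rows downward; lengths in m; the calibration is good to about 2 mm. A picture is of the moment at which its call begins: read the wrist's pose just before it. calibration takes no time and is no camera call; for the wrist camera it gives the pose at the moment of the call.
- job_done(): hands the job in, once; it reports no verdict.
The state is a dict: "time": time; "joint_pos": joint angles; "joint_vel": joint speeds; "joint_efforts": joint torques, N m; "tool_pos": TCP position; "tool_rot": TCP orientation; "contact_force": force on the tool from outside, world axes, zero at the start; "ft_torque": the same for the moment, N m; "gripper_width": opening from 0.0 (shut) to 1.0 (fully open).
Only numpy, scipy, OpenCV 4.12 (cv2) and the standard library are available. Lean on these libraries where they do the work, as an engineer would, in place of code of your own. Each camera call takes 0.05 s, during which the arm holds its last target.

## Working session

There is one attempt and no reset: what is moved stays moved. The work goes in short steps, Python scripts to look and compute and a tool call to move; the robot and the scene stay as the last step left them, time stands still between calls to the robot, and variables do not carry over. Pictures are saved under pics/ and viewed, and the job is handed in when it is done.

Besides the shell and the picture viewer there is one more tool, called by a JSON object that holds its "op" and its "data", one argument or row to a line. servo_tool: Moves the arm, as the interface text tells. Its arguments: {"type":"object","properties":{"deltas":{"type":"array","items":{"type":"array","items":{"type":"array","items":{"type":"number"}}}}},"required":["deltas"]}

```bash
mkdir -p pics
cat > h.py <<'E'
import numpy as np, cv2
from plant import state, grab_frame, calibration, job_done
def snap(cam,name):
    c=calibration(cam); im=grab_frame(cam)
    cv2.imwrite(f'pics/{name}.png',im[:,:,::-1]); np.savez(f'pics/{name}.npz',im=im,K=c['intrinsics'],T=c['world_from_camera']); return im,c
def load(name):
    d=np.load(f'pics/{name}.npz'); return d['im'],d['K'],d['T']
def ray(K,T,uv,z):
    uv=np.atleast_2d(np.asarray(uv,float)); d=np.c_[uv,np.ones(len(uv))]@np.linalg.inv(K).T@T[:3,:3].T
    o=T[:3,3]; return o+d*((z-o[2])/d[:,2:3])
def proj(K,T,P):
    P=np.atleast_2d(P); c=(P-T[:3,3])@T[:3,:3]; p=c@K.T; return p[:,:2]/p[:,2:]
E
python3 - <<'E'
from h import *
for c in('scene','top'):
    snap(c,c+'0'); print(c,calibration(c))
print(state())
E
```

```text
scene {'intrinsics': array([[434.38115378,   0.        , 321.23555717],
       [  0.        , 434.38115378, 201.82782244],
       [  0.        ,   0.        ,   1.        ]]), 'world_from_camera': array([[-0.88843839, -0.34859427,  0.29859548,  0.20537282],
       [-0.45899281,  0.67712258, -0.57517877,  0.81411726],
       [-0.00168172, -0.64806407, -0.76158396,  0.73854328],
       [ 0.        ,  0.        ,  0.        ,  1.        ]])}
top {'intrinsics': array([[456.27898367,   0.        , 322.2449676 ],
       [  0.        , 456.27898367, 194.92181772],
       [  0.        ,   0.        ,   1.        ]]), 'world_from_camera': array([[ 0.00913968, -0.98276561,  0.18462993,  0.3329805 ],
       [-0.99975596, -0.00526716,  0.02145413,  0.31402104],
       [-0.02011191, -0.18478096, -0.98257392,  0.90597921],
       [ 0.        ,  0.        ,  0.        ,  1.        ]])}
{'time': 0.1, 'joint_pos': array([-1.42896741e+00,  5.32835724e-02,  1.61419991e+00,  2.63199750e-05,
        1.47601416e+00, -1.18971574e-01]), 'joint_vel': array([-0.00071863, -0.00116181, -0.00279025, -0.00094213, -0.00198962,
        0.00052326]), 'joint_efforts': array([ 7.32420413e-04, -3.94904208e+01, -3.71364284e+01, -2.98830605e-05,
        3.95146708e-03, -6.06618968e-06]), 'tool_pos': array([ 0.16110482, -0.60331096,  0.24916462]), 'tool_rot': array([-9.52582138e-04,  9.91509643e-01,  1.30029694e-01,  2.21336056e-06]), 'contact_force': array([0.74491511, 0.34954928, 0.27495101]), 'ft_torque': array([ 0.00467258, -0.09596654, -0.00904198]), 'gripper_width': 1.0016702157674813}
```

View pics/scene0.png

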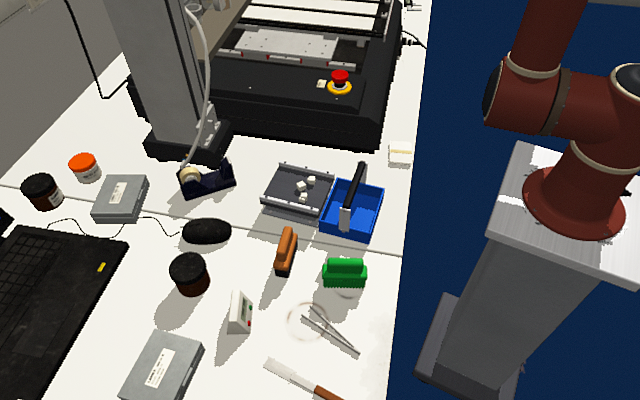

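View pics/top0.png

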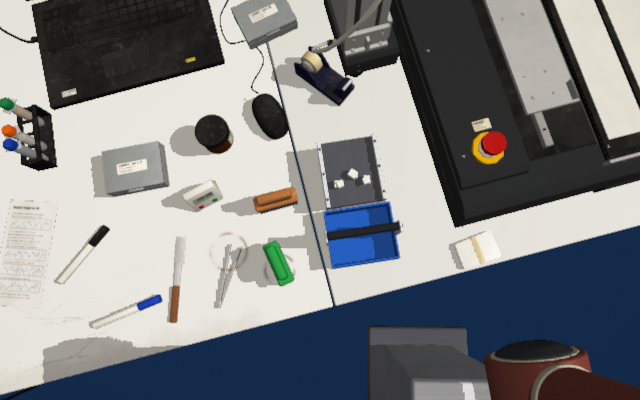

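The scene view shows the brown brush at (286,251), bed at (300,190) and tray at (352,208). In the top view the brush is at (276,200), bed at (351,170), tray at (361,235) and the green decoy at (278,262). I'll crop in and measure.

Run:
```python
from h import *
im,K,T=load('top0')
cv2.imwrite('pics/top0c.png',cv2.resize(im[120:280,240:420,::-1],None,fx=4,fy=3.7,interpolation=cv2.INTER_CUBIC)[:600,:800])
hsv=cv2.cvtColor(im,cv2.COLOR_RGB2HSV)
def big(m,n=1):
    cs,_=cv2.findContours(m.astype(np.uint8),cv2.RETR_EXTERNAL,cv2.CHAIN_APPROX_NONE); return sorted(cs,key=cv2.contourArea)[::-1][:n]
r=np.zeros(im.shape[:2],bool); r[180:220,240:310]=1
m=(hsv[...,0]<20)&(hsv[...,1]>100)&r
c=big(m)[0]; print('brush',cv2.minAreaRect(c),cv2.contourArea(c))
m=(hsv[...,0]>105)&(hsv[...,0]<125)&(hsv[...,1]>120)&(hsv[...,2]>60); m[:190]=0;m[275:]=0;m[:,:310]=0;m[:,410:]=0
c=big(m)[0]; print('tray',cv2.minAreaRect(c),cv2.boxPoints(cv2.minAreaRect(c)))
m=(hsv[...,1]<60)&(hsv[...,2]>180); m[:160]=0;m[195:]=0;m[:,:328]=0;m[:,375:]=0
for c in big(m,6): print('off',cv2.minAreaRect(c),cv2.contourArea(c),ray(K,T,c[:,0].mean(0),.052+.005))
```

```text
brush ((275.2059326171875, 199.32354736328125), (16.24988555908203, 42.928802490234375), 75.96376037597656) 624.5
tray ((363.2906188964844, 248.58657836914062), (29.30973243713379, 68.1817626953125), 81.57302856445312) [[327.42017 239.0859 ]
 [394.86578 229.09396]
 [399.16107 258.08725]
 [331.71545 268.0792 ]]
off ((353.34613037109375, 173.23077392578125), (9.15255355834961, 7.211102485656738), 33.690067291259766) 51.0 [[0.53497765 0.27432783 0.057     ]]
off ((366.5, 179.0), (8.0, 7.0), 90.0) 41.0 [[0.52450792 0.24870705 0.057     ]]
off ((339.0, 183.5), (7.0, 8.0), 90.0) 37.5 [[0.51617113 0.30015921 0.057     ]]
off ((335.0, 185.0), (2.0, 0.0), -90.0) 0.0 [[0.51182188 0.30848993 0.057     ]]
off ((328.0, 193.5), (1.0, 0.0), -90.0) 0.0 [[0.49530626 0.32167948 0.057     ]]
```

View pics/top0c.png

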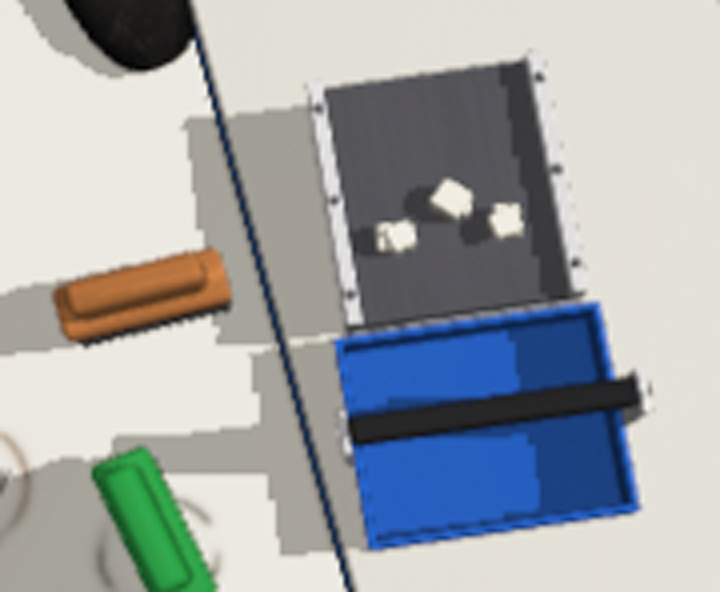

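Run:
```python
from h import *
im,K,T=load('top0')
def P(l,z): 
    a=(np.array(l,float)+.5)/[4,3.7]-.5+[240,120]; return ray(K,T,a,z)
t=P([(336,342),(600,304),(638,510),(368,550)],.038)
print(t.round(4)); print('tray c',t.mean(0)); 
s=lambda a,b:(np.linalg.norm(b-a),np.degrees(np.arctan2(*(b-a)[[1,0]])))
print([s(t[i],t[(i+1)%4]) for i in range(4)])
f=P([(308,90),(348,327),(584,292),(541,55)],.057); print(f.round(4)); print([s(f[i],f[(i+1)%4]) for i in range(4)]); print('front mid',(f[1]+f[2])/2)
b=P([(352,430),(638,391)],.104); print('bar',b,b.mean(0),s(*b))
# brush mask: rib top
hsv=cv2.cvtColor(im,cv2.COLOR_RGB2HSV)
r=P([(68,300),(206,264)],.074);print('rib',r,r.mean(0),s(*r))
for n,(z) in {'scene0':0}.items():
    im,K,T=load(n)
    cv2.imwrite('pics/scene0c.png',cv2.resize(im[140:300,240:400,::-1],None,fx=3.75,fy=3.75,interpolation=cv2.INTER_CUBIC))
```

```text
[[0.4626 0.33   0.038 ]
 [0.4833 0.2031 0.038 ]
 [0.3771 0.1872 0.038 ]
 [0.356  0.3141 0.038 ]]
tray c [0.419738   0.25861242 0.038     ]
[(np.float64(0.12856500475387983), np.float64(-80.71105871173823)), (np.float64(0.107358355312552), np.float64(-171.48353078651465)), (np.float64(0.12858888526668721), np.float64(99.47935810376572)), (np.float64(0.10778598182053106), np.float64(8.507216272770071))]
[[0.5928 0.3444 0.057 ]
 [0.4675 0.3241 0.057 ]
 [0.4862 0.213  0.057 ]
 [0.6122 0.2317 0.057 ]]
[(np.float64(0.12693645072202753), np.float64(-170.81049718806094)), (np.float64(0.11267404728943553), np.float64(-80.4401996743832)), (np.float64(0.12735780352502307), np.float64(8.441317851234723)), (np.float64(0.11434039227271454), np.float64(99.76010877611738))]
front mid [0.47682347 0.26852444 0.057     ]
bar [[0.41048385 0.32139851 0.104     ]
 [0.42996003 0.19564532 0.104     ]] [0.42022194 0.25852191 0.104     ] (np.float64(0.12725244591102772), np.float64(-81.19619119697717))
rib [[0.47771289 0.45395187 0.074     ]
 [0.49645566 0.39019177 0.074     ]] [0.48708427 0.42207182 0.074     ] (np.float64(0.06645781973792211), np.float64(-73.61889471067005))
```

View pics/scene0c.png

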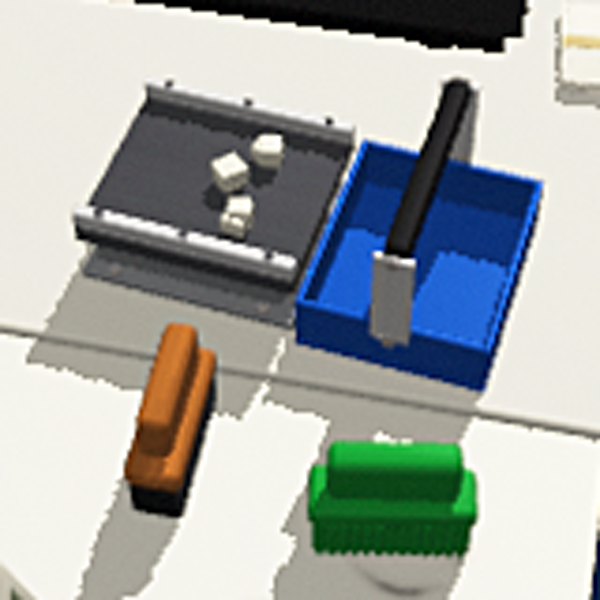

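The top and scene views agree with the given sizes: bed and tray yaw about 9°, tray centre about (0.420, 0.259), brush about (0.487, 0.422) at yaw about 16°. I'm moving over to the brush, staying high and away from the base.

{"op": "servo_tool", "data": {
  "deltas": [
    [[85,50,30,16,1.6],[85,100,60,32,3.2],[85,150,90,48,4.8],[85,200,120,64,6.4],[85,250,150,80,8]]
  ]
}}

```text
time: 0.72
tool_pos: [0.4125, -0.4525, 0.3303]
tool_rot: [-0.0, 0.851, 0.524, -0.0]
contact_force: [1.2, -0.1, -1.3]
gripper_width: 0.993
```

{"op": "servo_tool", "data": {
  "deltas": [
    [[85,0,60,0,1.5],[85,0,120,0,3],[85,0,180,0,4.5],[85,0,240,0,6],[85,0,300,0,7.25]]
  ]
}}

```text
time: 1.35
tool_pos: [0.4106, -0.1519, 0.3298]
tool_rot: [-0.0, 0.597, 0.802, 0.0]
contact_force: [0.8, 0.7, 1.4]
gripper_width: 0.998
```

{"op": "servo_tool", "data": {
  "deltas": [
    [[85,0,60,0,0],[85,0,120,0,0],[85,0,180,0,0],[85,0,240,0,0],[85,0,300,0,0]]
  ]
}}

```text
time: 1.98
tool_pos: [0.4105, 0.1481, 0.33]
tool_rot: [0.0, 0.599, 0.801, 0.0]
contact_force: [0.1, -0.4, 0.2]
gripper_width: 0.993
```

{"op": "servo_tool", "data": {
  "deltas": [
    [[85,15,55,-20,0],[85,30,110,-40,0],[85,45,165,-60,0],[85,60,220,-80,0],[85,76,275,-100,0]]
  ]
}}

```text
time: 2.6
tool_pos: [0.4871, 0.423, 0.229]
tool_rot: [0.0, 0.599, 0.801, -0.0]
contact_force: [0.1, 0.3, 0.3]
gripper_width: 0.996
```

{"op": "servo_tool", "data": {
  "deltas": [
    [[85,0,0,0,0],[85,0,0,0,0]]
  ]
}}

```text
time: 2.85
tool_pos: [0.4869, 0.4208, 0.2298]
tool_rot: [-0.0, 0.599, 0.801, -0.001]
contact_force: [0.3, -1.1, 0.1]
gripper_width: 0.994
```

Run:
```python
from h import *
s=state();print(s['time'],s['tool_pos'],s['tool_rot'],s['joint_pos']);snap('wrist','w1');print(calibration('wrist')['world_from_camera'])
```

```text
2.85 [0.48692477 0.42084177 0.22982415] [-4.24756259e-05  5.98606856e-01  8.01042690e-01 -6.62603748e-04] [ 5.97323746e-01  1.09464568e-01  1.58722789e+00 -3.53994179e-04
  1.44618083e+00  3.10093601e-01]
[[ 9.59175783e-01  2.69923089e-01  8.43999083e-02  4.65628784e-01]
 [ 2.82809728e-01 -9.16192273e-01 -2.83919667e-01  4.91701560e-01]
 [ 6.90070235e-04  2.96197984e-01 -9.55126315e-01  3.55634404e-01]
 [ 0.00000000e+00  0.00000000e+00  0.00000000e+00  1.00000000e+00]]
```

View pics/w1.png

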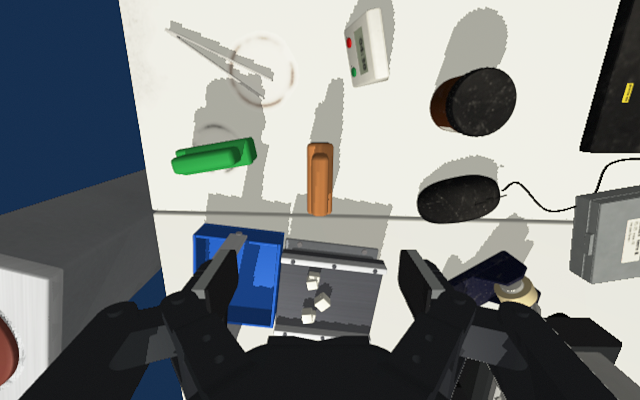

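The wrist view shows the brush at about (320,180), aligned between the fingers. I'll cast its rib and back edges as a check.

Run:
```python
from h import *
im,K,T=load('w1')
hsv=cv2.cvtColor(im,cv2.COLOR_RGB2HSV)
m=((hsv[...,0]<20)&(hsv[...,1]>100)); m[:135]=0;m[225:]=0;m[:,:290]=0;m[:,350:]=0
c=max(cv2.findContours(m.astype(np.uint8),0,1)[0],key=cv2.contourArea); r=cv2.minAreaRect(c);print(r)
P=ray(K,T,cv2.boxPoints(r),.056);print(P.round(4))
g=cv2.resize(im[130:230,280:360,::-1],None,fx=6,fy=6,interpolation=cv2.INTER_CUBIC);cv2.imwrite('pics/w1c.png',g)
```

```text
((319.6434020996094, 178.97230529785156), (24.6683292388916, 72.27066040039062), 1.1691393852233887)
[[0.4842 0.3823 0.056 ]
 [0.4635 0.4611 0.056 ]
 [0.4887 0.468  0.056 ]
 [0.5114 0.3898 0.056 ]]
```

View pics/w1c.png

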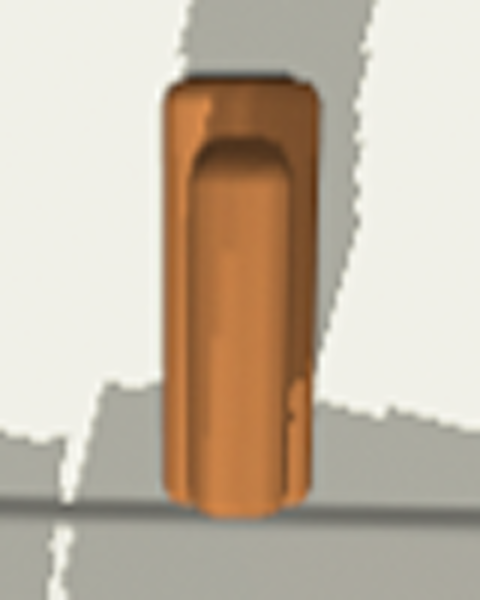

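Run:
```python
from h import *
im,K,T=load('w1')
def P(l,z): return ray(K,T,(np.array(l,float)+.5)/6-.5+[280,130],z)
a=P([(165,82),(320,82),(312,503),(165,503)],.042);print(a.round(4),a.mean(0))
b=P([(240,160),(238,515)],.074);print(b,b.mean(0))
for q in(a[[0,3]],a[[1,2]],b): d=q[1]-q[0];print(np.linalg.norm(d),np.degrees(np.arctan2(d[1],d[0])))
```

```text
[[0.4626 0.4587 0.042 ]
 [0.4901 0.4668 0.042 ]
 [0.5133 0.3874 0.042 ]
 [0.4851 0.3791 0.042 ]] [0.48777063 0.42301217 0.042     ]
[[0.47850706 0.45326632 0.074     ]
 [0.49631613 0.39220579 0.074     ]] [0.4874116  0.42273605 0.074     ]
0.08270900961905016 -74.18292669161016
0.08269461464263111 -73.70507341306511
0.06360465229265208 -73.74001164533725
```

{"op": "servo_tool", "data": {
  "deltas": [
    [[85,0,2,-55,0],[85,0,2,-110,0],[85,0,2,-145,0],[85,0,2,-164,0],[85,0,2,-164,0]]
  ]
}}

```text
time: 3.52
tool_pos: [0.4871, 0.4223, 0.0664]
tool_rot: [-0.0, 0.599, 0.801, -0.0]
contact_force: [-0.7, -0.8, -0.6]
gripper_width: 0.989
```

{"op": "servo_tool", "data": {
  "deltas": [
    [[5,0,0,0,0],[5,0,0,0,0],[5,0,0,0,0],[5,0,0,0,0],[5,0,0,0,0]]
  ]
}}

```text
time: 4.15
tool_pos: [0.4877, 0.4236, 0.0672]
tool_rot: [0.0, 0.599, 0.801, 0.001]
contact_force: [-0.4, 0.3, 2.9]
gripper_width: 0.201
```

{"op": "servo_tool", "data": {
  "deltas": [
    [[5,0,0,0,0],[5,0,0,0,0],[5,0,0,20,0],[5,0,0,40,0],[5,0,0,40,0]]
  ]
}}

```text
time: 4.78
tool_pos: [0.4886, 0.4242, 0.1096]
tool_rot: [0.001, 0.599, 0.801, 0.002]
contact_force: [-0.5, 0.5, -0.0]
gripper_width: 0.199
```

Run:
```python
from h import *
s=state();print(s['time'],s['tool_pos'],s['tool_rot'],s['contact_force'],s['gripper_width']);snap('wrist','w2');snap('scene','s2')
im,K,T=load('s2');cv2.imwrite('pics/s2c.png',cv2.resize(im[140:300,240:400,::-1],None,fx=3.75,fy=3.75,interpolation=cv2.INTER_CUBIC))
```

```text
4.775 [0.48859093 0.42416282 0.10957304] [0.00084774 0.59869261 0.80097454 0.00249441] [-0.47655968  0.48180249 -0.04427476] 0.19908326736289014
```

View pics/s2c.png

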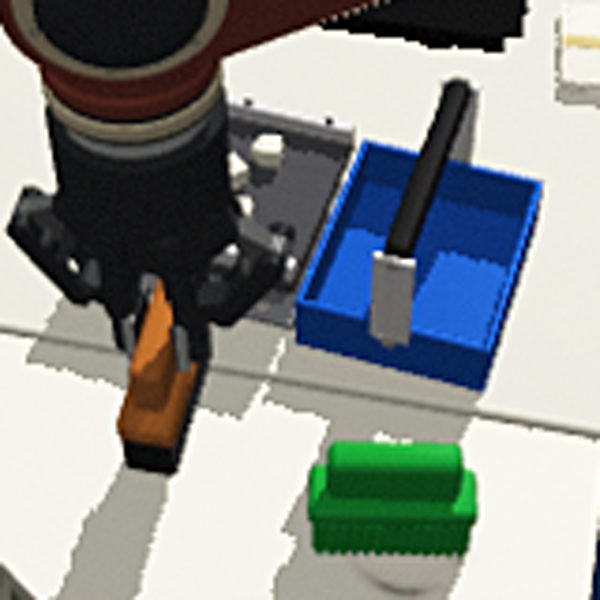

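View pics/w2.png

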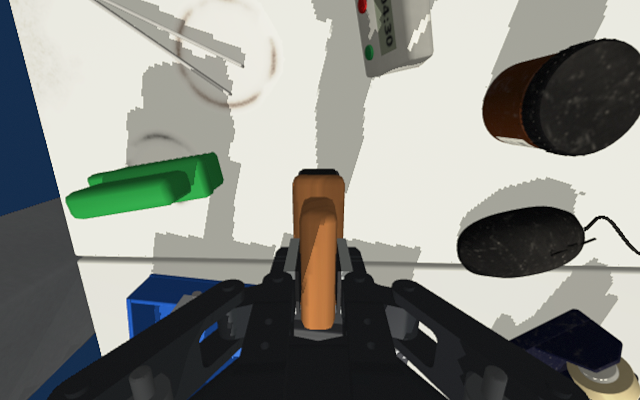

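The brush is gripped and lifted level. Next I carry it over the far end of the bed, turned to match the bed's yaw.

{"op": "servo_tool", "data": {
  "deltas": [
    [[5,0,0,50,0],[5,0,0,90,-0.4],[5,30,-44,90,-0.8],[5,60,-88,90,-1.2],[5,94,-138,90,-1.2]]
  ]
}}

```text
time: 5.5
tool_pos: [0.5811, 0.284, 0.1952]
tool_rot: [-0.0, 0.647, 0.762, -0.001]
contact_force: [1.2, 0.2, -1.8]
gripper_width: 0.196
```

{"op": "servo_tool", "data": {
  "deltas": [
    [[5,0,0,0,0],[5,0,0,0,0],[5,0,0,-20,0],[5,0,0,-40,0],[5,0,0,-40,0]]
  ]
}}

```text
time: 6.12
tool_pos: [0.5785, 0.2851, 0.1519]
tool_rot: [-0.002, 0.647, 0.762, -0.003]
contact_force: [-0.6, -0.8, -0.0]
gripper_width: 0.195
```

Run:
```python
from h import *
s=state();print(s['time'],s['tool_pos'],s['tool_rot'],s['contact_force'],s['gripper_width']);snap('wrist','w3');snap('top','t3')
q=s['tool_rot'];print('yaw',np.degrees(2*np.arctan2(q[2],q[1]))-90)
im,K,T=load('t3');cv2.imwrite('pics/t3c.png',cv2.resize(im[100:250,280:440,::-1],None,fx=4,fy=4,interpolation=cv2.INTER_CUBIC))
```

```text
6.125 [0.578527   0.2851018  0.15190055] [-0.00177884  0.64734522  0.76218859 -0.00309209] [-0.5638025  -0.83523529 -0.02415814] 0.19526423887648856
yaw 9.315900130988226
```

View pics/w3.png

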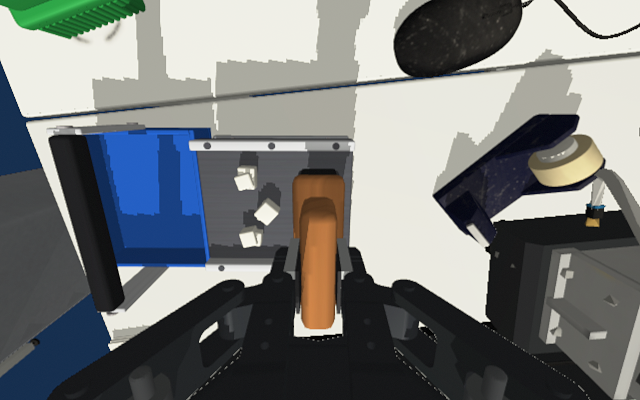

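View pics/t3c.png

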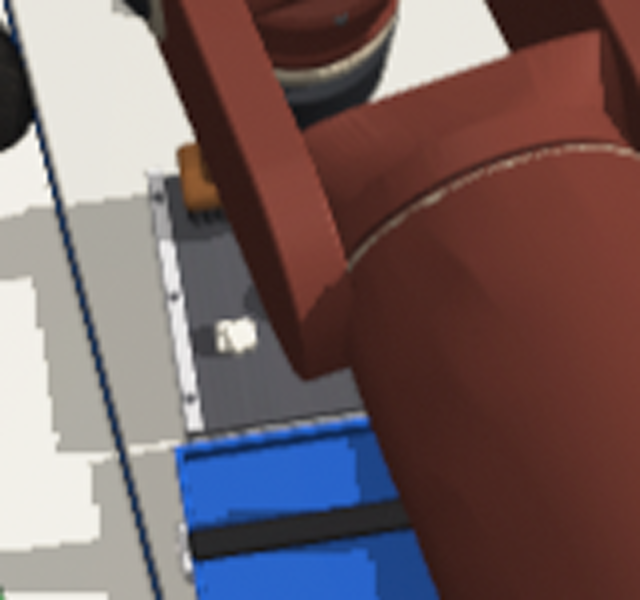

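Wrist view: the offcuts sit at (245,178), (266,212) and (250,237), ahead of the brush, and the fences run near v=145 and v=267. I'll check that the brush is centred between the fences.

Run:
```python
from h import *
im,K,T=load('w3')
g=cv2.resize(im[110:290,160:370,::-1],None,fx=3.3,fy=3.3,interpolation=cv2.INTER_CUBIC);cv2.imwrite('pics/w3c.png',g)
F=np.array([.4768,.2683]);a=np.radians(9.0);R=np.array([[np.cos(a),np.sin(a)],[-np.sin(a),np.cos(a)]])
def bed(p): return R@(p[0,:2]-F)
for n,uv,z in[('fL',(190,151),.057),('fL2',(350,152),.057),('fR in',(222,263),.057),('o1',(245,178),.052),('o2',(266,212),.052),('o3',(250,237),.052),('edgeFront',(206,205),.045),('plate back',(350,200),.045)]:
    print(n,bed(ray(K,T,uv,z)).round(4))
s=state();print('tcp',R@(s['tool_pos'][:2]-F))
```

```text
fL [0.0011 0.0464]
fL2 [0.1271 0.0464]
fR in [ 0.0168 -0.0529]
o1 [0.0416 0.0238]
o2 [ 0.0575 -0.006 ]
o3 [ 0.0422 -0.0296]
edgeFront [ 0.0035 -0.0024]
plate back [0.1301 0.0032]
tcp [0.10511986 0.00069886]
```

View pics/w3c.png

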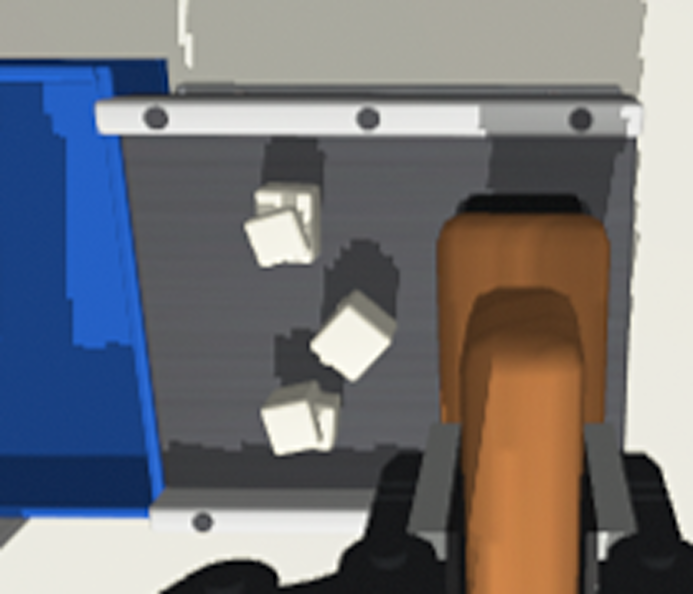

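{"op": "servo_tool", "data": {
  "deltas": [
    [[5,0,-3,-15,0],[5,0,-3,-30,0],[5,0,-3,-36,0],[5,0,-3,-36,0],[5,0,-3,-36,0]]
  ]
}}

```text
time: 6.85
tool_pos: [0.5815, 0.2823, 0.1208]
tool_rot: [0.0, 0.648, 0.762, 0.0]
contact_force: [0.4, 0.2, -1.9]
gripper_width: 0.204
```

Run:
```python
from h import *
s=state();print(s['time'],s['tool_pos'],s['tool_rot'],s['contact_force']);snap('wrist','w4');snap('scene','s4')
s=state();print(s['time'],s['tool_pos'],s['tool_rot'],s['contact_force'])
im,K,T=load('s4');cv2.imwrite('pics/s4c.png',cv2.resize(im[140:260,240:400,::-1],None,fx=5,fy=5,interpolation=cv2.INTER_CUBIC))
```

```text
6.85 [0.58152696 0.28226376 0.12081332] [2.11776847e-04 6.47853773e-01 7.61764590e-01 3.91592534e-04] [ 0.35170609  0.17974574 -1.87354079]
6.95 [0.58161232 0.28232072 0.12105853] [3.17034240e-04 6.47828682e-01 7.61785791e-01 5.54367210e-04] [-0.20173837 -0.16924435 -1.62414866]
```

View pics/s4c.png

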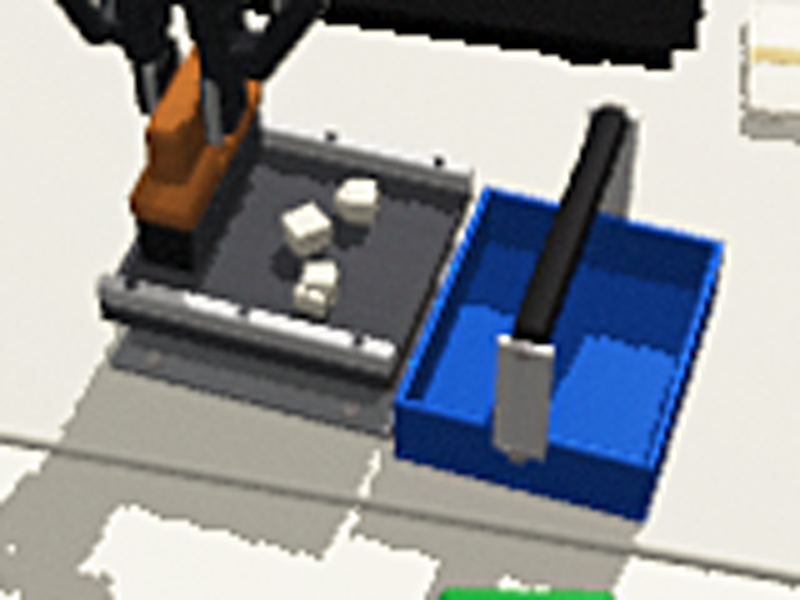

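View pics/w4.png

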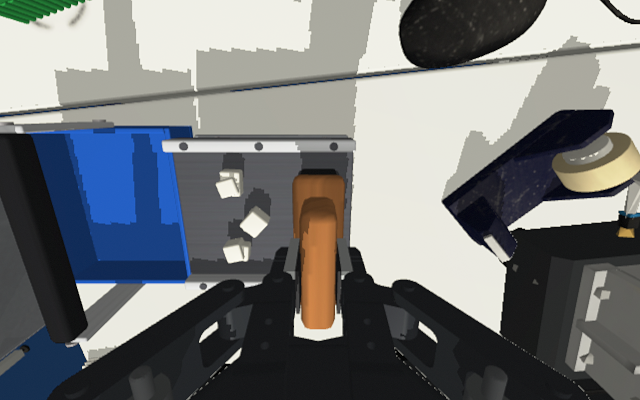

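The brush is between the fences, behind all three offcuts. I lower it to just above the plate and sweep along the bed's -x.

{"op": "servo_tool", "data": {
  "deltas": [
    [[5,0,0,-3,0],[5,0,0,-6,0],[5,0,0,-6,0],[5,0,0,-6,0]]
  ]
}}

```text
time: 7.45
tool_pos: [0.5811, 0.2821, 0.1142]
tool_rot: [-0.0, 0.648, 0.762, -0.0]
contact_force: [-0.6, -0.3, -1.7]
gripper_width: 0.198
```

{"op": "servo_tool", "data": {
  "deltas": [
    [[5,-8,-1.3,0,0],[5,-16,-2.5,0,0],[5,-24,-3.8,0,0],[5,-32,-5.1,0,0],[5,-39,-6.2,0,0]]
  ]
}}

```text
time: 8.07
tool_pos: [0.5415, 0.2759, 0.1144]
tool_rot: [0.0, 0.648, 0.762, 0.0]
contact_force: [-0.4, -0.4, -1.3]
gripper_width: 0.196
```

Run:
```python
from h import *
s=state();print(s['time'],s['tool_pos'],s['tool_rot'],s['contact_force']);snap('wrist','w5');snap('scene','s5')
im,K,T=load('s5');cv2.imwrite('pics/s5c.png',cv2.resize(im[140:260,240:400,::-1],None,fx=5,fy=5,interpolation=cv2.INTER_CUBIC))
```

```text
8.075 [0.54151875 0.27589563 0.11435631] [1.33433125e-05 6.47797080e-01 7.61812931e-01 4.25089651e-05] [-0.3597718  -0.367774   -1.27082699]
```

View pics/s5c.png

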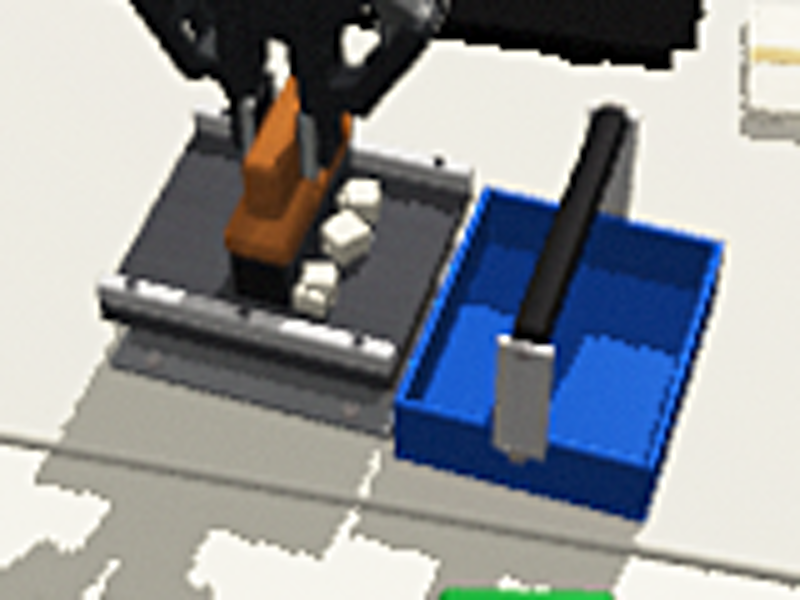

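View pics/w5.png

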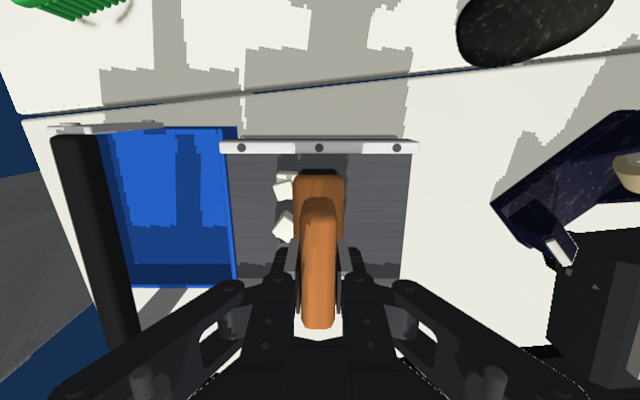

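Sweeping works, with the offcuts lined up against the bristle face. I'll carry on to the edge.

{"op": "servo_tool", "data": {
  "deltas": [
    [[5,-7,-1.1,0,0],[5,-14,-2.2,0,0],[5,-21,-3.3,0,0],[5,-28,-4.4,0,0],[5,-35,-5.5,0,0]]
  ]
}}

```text
time: 8.8
tool_pos: [0.5067, 0.2704, 0.1143]
tool_rot: [0.0, 0.648, 0.762, 0.0]
contact_force: [0.3, 0.2, -0.5]
gripper_width: 0.198
```

Run:
```python
from h import *
s=state();print(s['time'],s['tool_pos'],s['contact_force']);snap('scene','s6')
im,K,T=load('s6');cv2.imwrite('pics/s6c.png',cv2.resize(im[140:260,240:400,::-1],None,fx=5,fy=5,interpolation=cv2.INTER_CUBIC))
```

```text
8.8 [0.50667347 0.27036734 0.11432434] [ 0.26116391  0.20084263 -0.52524125]
```

View pics/s6c.png

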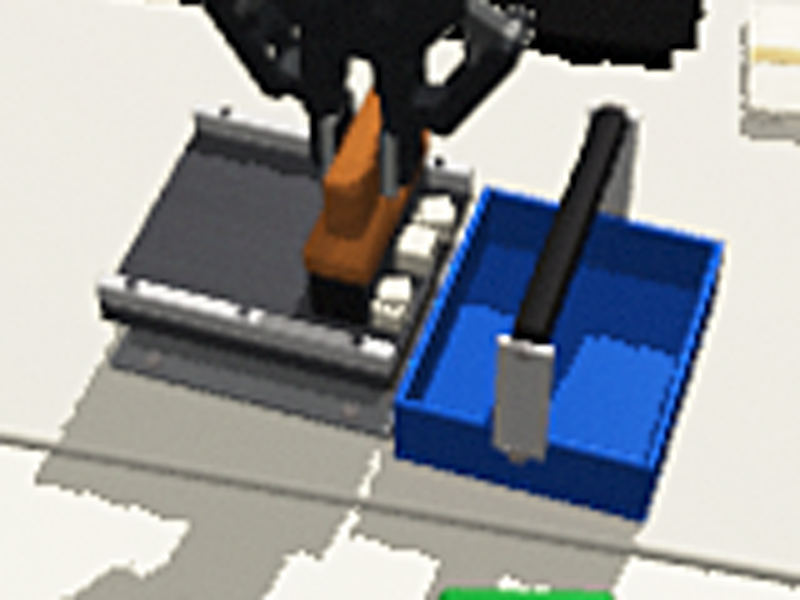

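{"op": "servo_tool", "data": {
  "deltas": [
    [[5,-8,-1.3,0,0],[5,-16,-2.5,0,0],[5,-24,-3.8,0,0],[5,-32,-5.1,0,0],[5,-40,-6.3,0,0]]
  ]
}}

```text
time: 9.48
tool_pos: [0.4666, 0.2641, 0.1143]
tool_rot: [-0.0, 0.648, 0.762, -0.0]
contact_force: [0.4, -0.4, -1.2]
gripper_width: 0.195
```

Run:
```python
from h import *
s=state();print(s['time'],s['tool_pos'],s['contact_force']);snap('scene','s7');snap('wrist','w7')
im,K,T=load('s7');cv2.imwrite('pics/s7c.png',cv2.resize(im[140:260,240:400,::-1],None,fx=5,fy=5,interpolation=cv2.INTER_CUBIC))
```

```text
9.475 [0.46656247 0.26407337 0.11429014] [ 0.39388208 -0.36074    -1.24126029]
```

View pics/s7c.png

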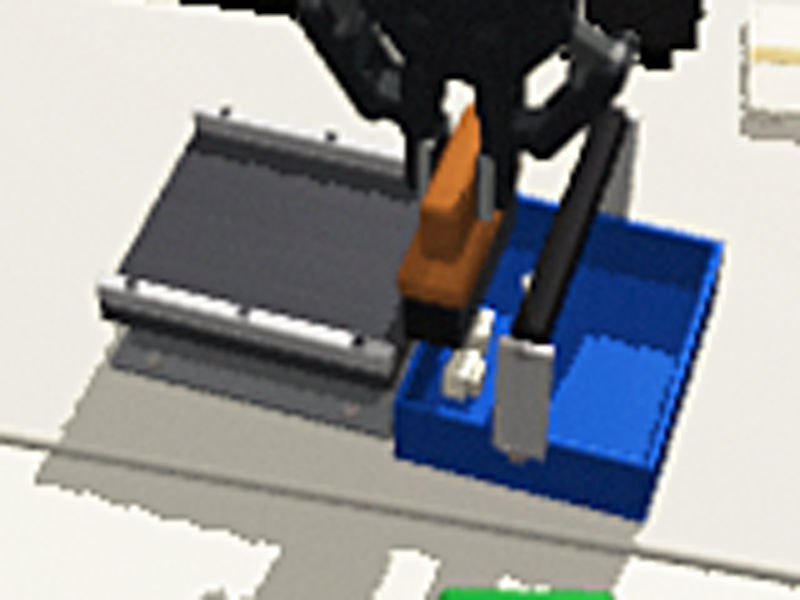

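View pics/w7.png

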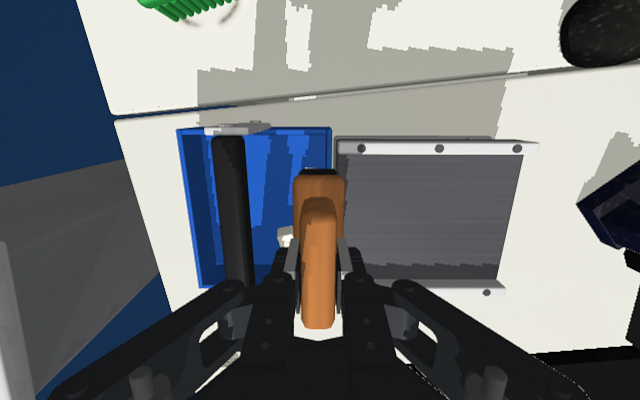

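{"op": "servo_tool", "data": {
  "deltas": [
    [[5,0,0,25,0],[5,0,0,60,0],[5,0,0,90,0.4],[5,10,50,90,0.8],[5,20,105,90,1.2]]
  ]
}}

```text
time: 10.2
tool_pos: [0.4882, 0.3701, 0.2057]
tool_rot: [0.001, 0.599, 0.801, 0.001]
contact_force: [0.6, -0.1, -1.3]
gripper_width: 0.198
```

{"op": "servo_tool", "data": {
  "deltas": [
    [[5,0,50,0,0],[5,1,55,-20,0],[5,1,55,-60,0],[5,1,55,-60,0]]
  ]
}}

```text
time: 10.7
tool_pos: [0.4855, 0.4216, 0.1389]
tool_rot: [-0.001, 0.599, 0.801, -0.005]
contact_force: [0.4, -0.5, -1.8]
gripper_width: 0.197
```

Run:
```python
from h import *
s=state();print(s['time'],s['tool_pos'],s['contact_force']);snap('scene','s8');snap('wrist','w8')
im,K,T=load('s8');cv2.imwrite('pics/s8c.png',cv2.resize(im[140:300,240:400,::-1],None,fx=3.75,fy=3.75,interpolation=cv2.INTER_CUBIC))
```

```text
10.7 [0.48552431 0.42160795 0.13885956] [ 0.35946778 -0.46264879 -1.81178239]
```

View pics/s8c.png

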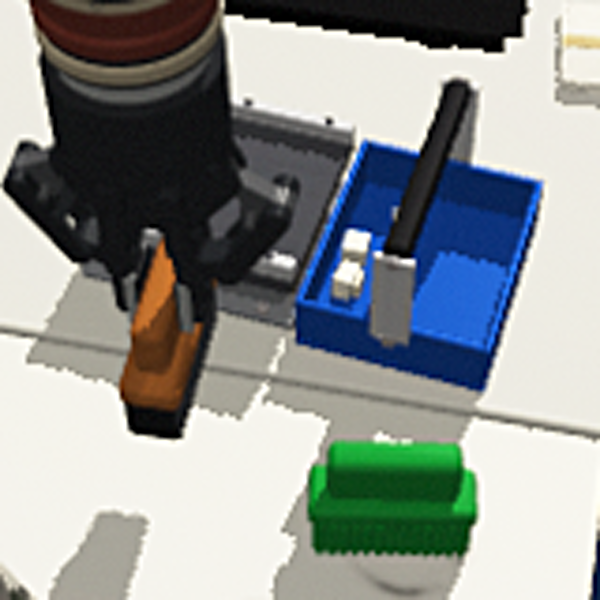

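View pics/w8.png

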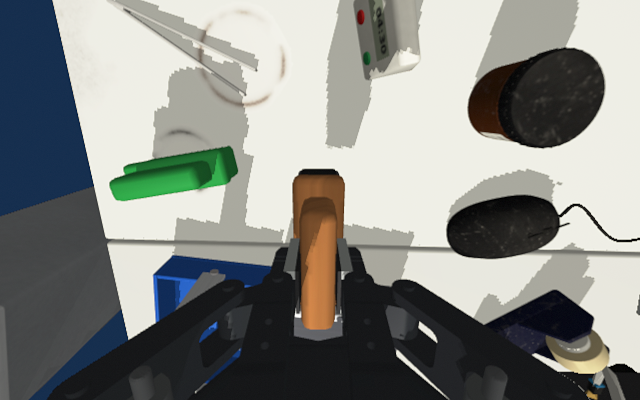

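All three offcuts are in the tray: two at (355,243) and (348,278), the third just behind the bar at (397,213). Now I set the brush down on its original spot.

{"op": "servo_tool", "data": {
  "deltas": [
    [[5,0,0,-35,0],[5,0,0,-60,0],[5,0,0,-70,0],[5,0,0,-74,0],[5,0,0,-74,0]]
  ]
}}

```text
time: 11.42
tool_pos: [0.489, 0.4246, 0.0718]
tool_rot: [0.0, 0.599, 0.801, 0.001]
contact_force: [0.9, 0.5, -1.8]
gripper_width: 0.196
```

{"op": "servo_tool", "data": {
  "deltas": [
    [[5,0,0,-2,0],[5,0,0,-3,0],[5,0,0,-4,0],[5,0,0,-4,0]]
  ]
}}

```text
time: 11.92
tool_pos: [0.4885, 0.4244, 0.0672]
tool_rot: [0.0, 0.599, 0.801, 0.0]
contact_force: [-0.9, -0.6, 3.7]
gripper_width: 0.2
```

{"op": "servo_tool", "data": {
  "deltas": [
    [[30,0,0,0,0],[50,0,0,0,0],[70,0,0,0,0],[85,0,0,0,0],[85,0,0,0,0]]
  ]
}}

```text
time: 12.55
tool_pos: [0.4881, 0.4241, 0.0662]
tool_rot: [-0.0, 0.599, 0.801, -0.0]
contact_force: [-0.1, 1.4, -1.0]
gripper_width: 0.995
```

{"op": "servo_tool", "data": {
  "deltas": [
    [[85,0,0,0,0],[85,0,0,30,0],[85,0,0,80,0],[85,0,0,140,0],[85,0,0,165,0]]
  ]
}}

```text
time: 13.18
tool_pos: [0.4896, 0.4252, 0.2368]
tool_rot: [0.001, 0.599, 0.801, 0.003]
contact_force: [0.2, 0.4, 0.2]
gripper_width: 0.991
```

Run:
```python
from h import *
s=state();print(s['time'],s['tool_pos'],s['contact_force']);snap('scene','s9');snap('wrist','w9')
im,K,T=load('s9');cv2.imwrite('pics/s9c.png',cv2.resize(im[140:300,240:400,::-1],None,fx=3.75,fy=3.75,interpolation=cv2.INTER_CUBIC))
```

```text
13.175 [0.4895937  0.42517467 0.23676921] [0.16511878 0.42374676 0.18467568]
```

View pics/s9c.png

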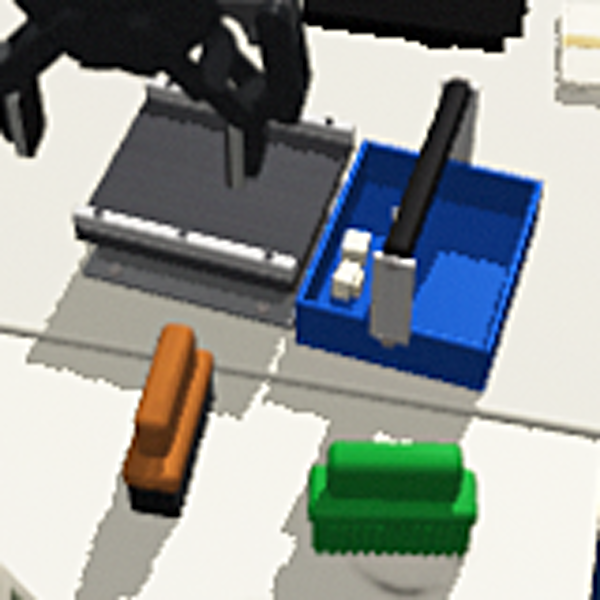

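View pics/w9.png

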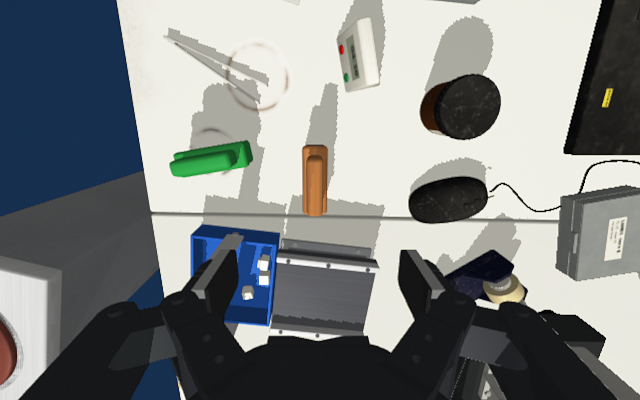

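The brush is standing upright where it was, and all three offcuts show in the tray at (263,262), (264,280) and (248,292). I'm moving above the bar and measuring it again.

{"op": "servo_tool", "data": {
  "deltas": [
    [[85,-14,-40,0,-0.4],[85,-28,-80,0,-0.8],[85,-42,-120,0,-1.2],[85,-67,-165,0,-1.2],[85,-67,-165,0,-1.2]]
  ]
}}

```text
time: 13.9
tool_pos: [0.4188, 0.2568, 0.2281]
tool_rot: [-0.001, 0.649, 0.761, -0.002]
contact_force: [-0.3, 0.2, 0.2]
gripper_width: 0.998
```

{"op": "servo_tool", "data": {
  "deltas": [
    [[85,0,0,0,0]]
  ]
}}

```text
time: 14.02
tool_pos: [0.4209, 0.2591, 0.2301]
tool_rot: [-0.0, 0.648, 0.762, -0.0]
contact_force: [-0.1, 0.3, 0.7]
gripper_width: 0.995
```

Run:
```python
from h import *
s=state();print(s['time'],s['tool_pos'],s['tool_rot'],s['contact_force']);snap('wrist','w10');snap('scene','s10')
im,K,T=load('s10');cv2.imwrite('pics/s10c.png',cv2.resize(im[120:280,260:420,::-1],None,fx=3.75,fy=3.75,interpolation=cv2.INTER_CUBIC))
```

```text
14.025 [0.42090057 0.25909713 0.23009456] [-3.97263753e-04  6.47948060e-01  7.61684255e-01 -4.99417880e-04] [-0.07629861  0.2749415   0.69210398]
```

View pics/w10.png

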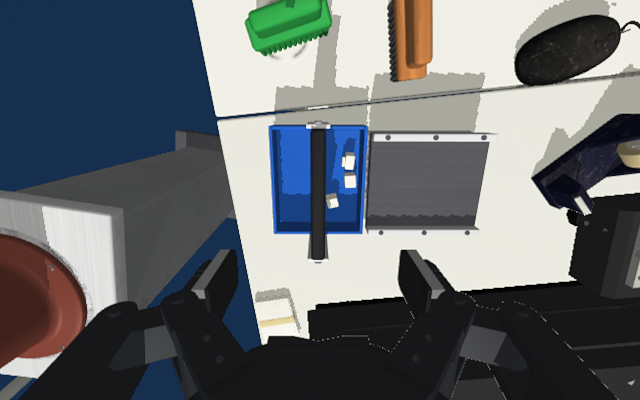

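View pics/s10c.png

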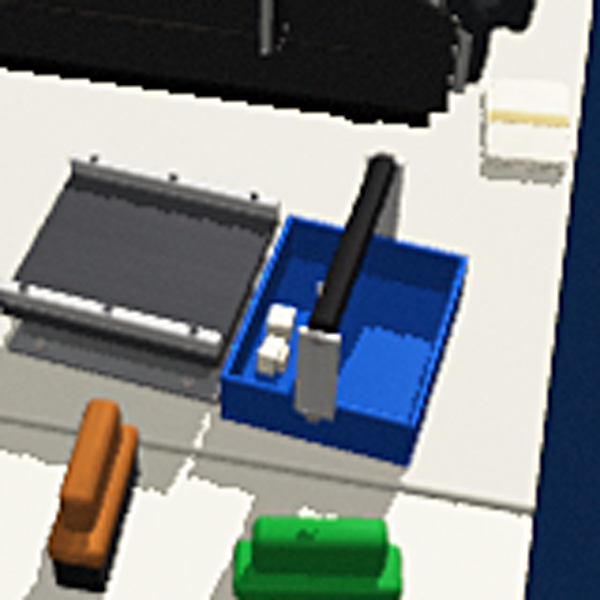

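Run:
```python
from h import *
im,K,T=load('w10')
g=cv2.cvtColor(im,cv2.COLOR_RGB2HSV)
m=(g[...,2]<70)&(g[...,1]<120)
pts=[]
for v in range(140,250,10):
    u=np.where(m[v,300:336])[0]+300; pts.append((u.mean(),v)); print(v,u.min(),u.max(),end='; ')
P=ray(K,T,pts,.104);d=P[-1]-P[0];print(np.degrees(np.arctan2(d[1],d[0])))
e=ray(K,T,[(318,127),(318,261)],.104);print(e,e.mean(0),np.linalg.norm(e[1]-e[0]))
```

```text
140 311 325; 150 311 324; 160 311 324; 170 311 324; 180 311 324; 190 312 324; 200 311 324; 210 311 324; 220 312 324; 230 311 324; 240 311 324; -81.038682976779
[[0.41040868 0.32161966 0.104     ]
 [0.43158616 0.19163195 0.104     ]] [0.42099742 0.25662581 0.104     ] 0.13170151759390902
```

The bar measures 132 mm long, yaw 9°, centre about (0.421, 0.257), which agrees with the TCP to 2 mm. I lower and grip it.

{"op": "servo_tool", "data": {
  "deltas": [
    [[85,0,-1,-50,0],[85,0,-1,-95,0],[85,0,-1,-120,0],[85,0,-1,-134,0],[85,0,-1,-134,0]]
  ]
}}

```text
time: 14.75
tool_pos: [0.4209, 0.2584, 0.0965]
tool_rot: [-0.0, 0.648, 0.762, -0.001]
contact_force: [0.6, 0.3, 0.2]
gripper_width: 0.998
```

{"op": "servo_tool", "data": {
  "deltas": [
    [[2,0,0,0,0],[2,0,0,0,0],[2,0,0,0,0],[2,0,0,0,0],[2,0,0,0,0]]
  ]
}}

```text
time: 15.38
tool_pos: [0.421, 0.2582, 0.0978]
tool_rot: [-0.0, 0.648, 0.762, -0.0]
contact_force: [-3.5, -1.1, 5.0]
gripper_width: 0.152
```

{"op": "servo_tool", "data": {
  "deltas": [
    [[2,0,0,0,0],[2,0,0,0,0],[2,0,0,2,0],[2,0,0,5,0],[2,0,0,8,0]]
  ]
}}

```text
time: 16.0
tool_pos: [0.4208, 0.258, 0.1047]
tool_rot: [-0.0, 0.648, 0.762, -0.0]
contact_force: [-0.0, -0.2, -3.6]
gripper_width: 0.153
```

Run:
```python
from h import *
s=state();print(s['time'],s['tool_pos'],s['tool_rot'],s['contact_force'],s['ft_torque'],s['gripper_width']);snap('scene','s11')
im,K,T=load('s11');cv2.imwrite('pics/s11c.png',cv2.resize(im[120:280,260:420,::-1],None,fx=3.75,fy=3.75,interpolation=cv2.INTER_CUBIC))
```

```text
16.0 [0.42075339 0.25795707 0.10474177] [-2.04112966e-04  6.47809959e-01  7.61801806e-01 -4.72952874e-04] [-2.36729148e-03 -1.71873983e-01 -3.58930336e+00] [ 0.00379339  0.05494442 -0.01609379] 0.15349336051714632
```

View pics/s11c.png

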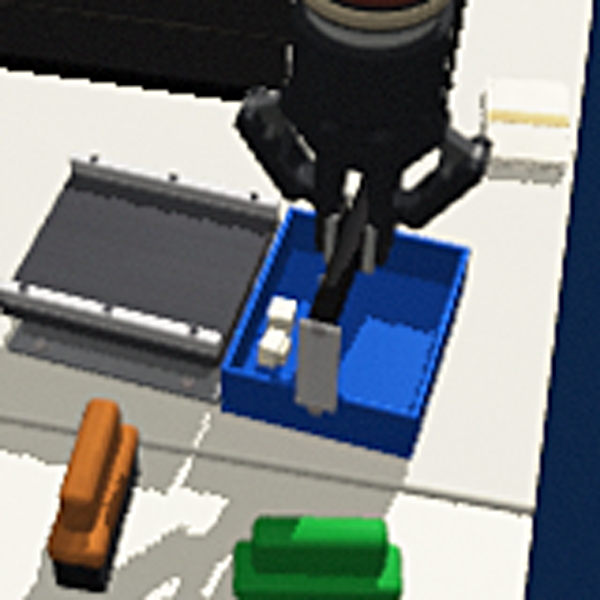

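The tray has lifted and looks level. I continue gently, straight up.

{"op": "servo_tool", "data": {
  "deltas": [
    [[2,0,0,8,0],[2,0,0,18,0],[2,0,0,30,0],[2,0,0,42,0],[2,0,0,54,0]]
  ]
}}

```text
time: 16.68
tool_pos: [0.4213, 0.2582, 0.1605]
tool_rot: [0.0, 0.648, 0.762, 0.0]
contact_force: [0.3, 0.4, -4.5]
gripper_width: 0.156
```

{"op": "servo_tool", "data": {
  "deltas": [
    [[2,0,0,12,0],[2,0,0,24,0],[2,0,0,36,0],[2,0,0,48,0],[2,0,0,58,0]]
  ]
}}

```text
time: 17.3
tool_pos: [0.4213, 0.2582, 0.2182]
tool_rot: [0.0, 0.648, 0.762, 0.0]
contact_force: [-0.7, -1.1, -3.7]
gripper_width: 0.15
```

{"op": "servo_tool", "data": {
  "deltas": [
    [[2,0,0,6,0],[2,0,0,10,0],[2,0,0,10,0],[2,0,0,10,0],[2,0,0,10,0]]
  ]
}}

```text
time: 17.92
tool_pos: [0.4209, 0.2581, 0.2268]
tool_rot: [-0.0, 0.648, 0.762, -0.0]
contact_force: [-0.1, 0.3, -3.8]
gripper_width: 0.152
```

{"op": "servo_tool", "data": {
  "deltas": [
    [[2,0,0,0,0],[2,0,0,0,0],[2,0,0,0,0],[2,0,0,0,0],[2,0,0,0,0]]
  ]
}}

```text
time: 18.55
tool_pos: [0.4212, 0.2581, 0.2273]
tool_rot: [0.0, 0.648, 0.762, 0.0]
contact_force: [-0.8, 0.9, -4.6]
gripper_width: 0.151
```

Run:
```python
from h import *
s=state();print(s['time'],s['tool_pos'],s['tool_rot'],s['contact_force'],s['ft_torque'],np.abs(s['joint_vel']).max());snap('scene','s12');snap('wrist','w12');print(state()['tool_pos'])
im,K,T=load('s12');cv2.imwrite('pics/s12c.png',cv2.resize(im[100:260,260:420,::-1],None,fx=3.75,fy=3.75,interpolation=cv2.INTER_CUBIC))
```

```text
18.55 [0.4211746  0.25814616 0.22732799] [9.94092261e-06 6.47828119e-01 7.61786537e-01 2.23287697e-05] [-0.8108812   0.86438345 -4.57836755] [-0.00177692  0.04120424  0.021836  ] 0.0029840658311714023
[0.42115878 0.25816175 0.22730891]
```

View pics/s12c.png

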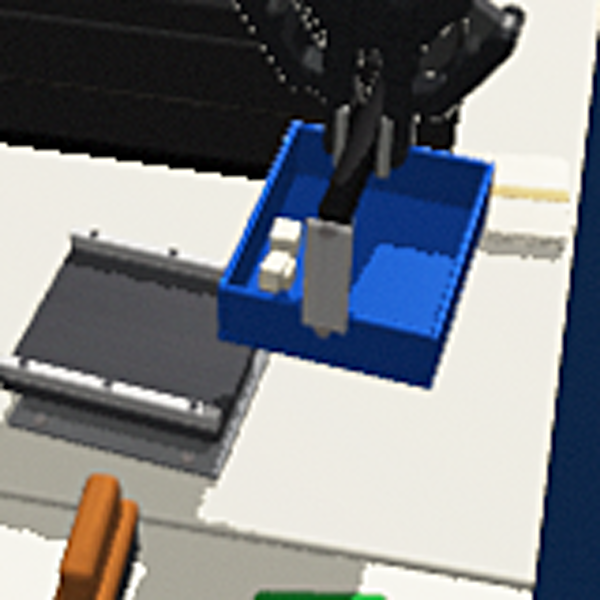

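View pics/w12.png

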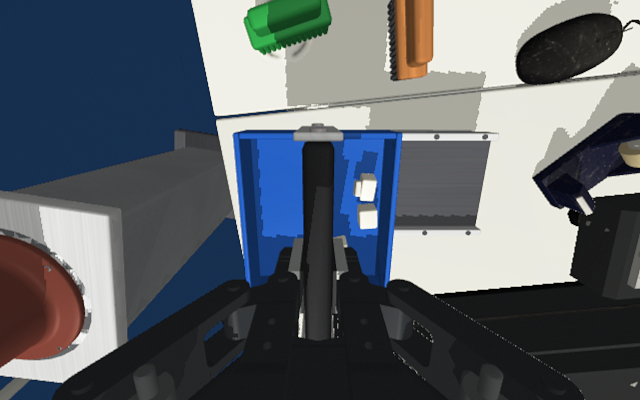

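Run:
```python
from h import *
im,K,T=load('s12');a=np.radians(9);R=np.array([[np.cos(a),-np.sin(a)],[np.sin(a),np.cos(a)]])
c=np.array([[.055,.065],[-.055,.065],[-.055,-.065],[.055,-.065]])@R.T+[.421,.258]
p=(proj(K,T,np.c_[c,[.130+.038]*4])-[260,100]+.5)*3.75-.5
print(p.round(0)); print('seen (218,285),(438,335),(495,162),(297,123)')
```

```text
[[215. 284.]
 [436. 337.]
 [495. 160.]
 [293. 117.]]
seen (218,285),(438,335),(495,162),(297,123)
```

The seen rim corners match a level tray at 0.13 m to within about 2 image pixels, and it is steady. I'm handing the job in.

Run:
```python
from h import *
print(job_done()); print(state()['time'])
```

```text
the job is handed in; nothing more can be done
None
the job is handed in; nothing more can be done
```

I swept the three offcuts off the bed into the tray with the brush. I then stood the brush back on its bristles at its original spot and lifted the tray straight up by its bar. I handed the job in at about 18.7 s of the 58 s while holding the tray; `job_done()` reports no verdict.

**Last checks before handing in:**
- **Height and grip:** the TCP was steady at z = 0.227 m, which puts the tray's underside at about 0.13 m. The vertical force reading of 3.6–4.6 N fits the weight of the loaded tray.
- **Level:** the rim corners in the scene view matched a level tray to within about 2 image pixels.
- **Brush:** the clear view after release showed it upright on the bench. In the last pictures it is only partly in view, still in place and well away from the tray.
- **Offcuts:** all three were clearly visible in the tray just before I gripped the bar. In the final pictures two are plain to see and the third is mostly hidden behind the bar and finger, so I could only partly confirm it there.

No check failed. The one disagreement was small: the wrist camera put the bed's centre line and the bar's middle 2–3 mm from where the top camera did, so I used values in between.

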